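# Extract the dust, pull the chipped tile, shut the damper

## Task

One of the four relief tiles on the ware board has a corner broken off. Swing the red lever on the dust-extraction duct fully open, lay the broken tile flat, relief side up, on the floor of the extraction tray (set it down, do not drop it) and let go, then swing the lever fully closed again. Leave the three sound tiles where they lie, whatever their colour, and do not knock over the glaze jar.

Things in the scene. Friction and masses are not known exactly. Their poses are not given: they have to be found in the camera images.
- damper (a joint): Red quarter-turn lever of the duct damper on an upright stem. 0 = fully closed, 1.571 = fully open (hard stops); may start ajar. Closed it points along the extractor's -x (to the robot); opening swings it clockwise from above to the extractor's +y, along the duct. At value q it lies at angle (pi - q) in the extractor's frame. Friction 0.25 N m, no spring: stays where left.
- damper_hinge (a point): Centre of the lever's upright hinge stem, at mid-height of the lever, 140 mm above the table. Does not move with the lever; its axes are the extractor's.
- damper_grip (a point): Mid-height of the red lever, 90 mm from the hinge; moves with the lever. The grip runs from 45 to 120 mm from the hinge, 16 mm wide, 20 mm tall (z 130 to 150 mm); its x axis points from grip to hinge. Closed, free space lies beneath; open, it lies above the duct, whose top is 90 mm above the table (94 mm at its collars).
- extractor: Dust extractor, fixed: open grey tray (to -y), grey plenum box 100 mm high between tray and duct, aluminium duct 70 mm thick along +y through the damper, bending 80 mm beyond the stem to +x into a blue fan box, its near face 185 mm beyond the stem in +x, 200 mm high. Origin on the table below the lever's hinge, z up, x away from the robot at yaw 0.
- tray_in (a point): Centre of the upper face of the tray's slotted floor, 12 mm above the table. Axes are the extractor's. Inside, the tray measures 208 mm (x) by 188 mm (y); its walls are 6 mm thick and their rim is 50 mm above the table (38 mm above its floor). The 100 mm high plenum box stands against its +y wall.
- ware_board: Plywood board 310 mm (x) by 250 mm (y), 18 mm thick, fixed to the table; the four tiles lie on it, long sides roughly along the board's x. Origin centre of its underside, z up.
- chipped: The broken tile, buff clay, 120 x 56 x 16 mm when whole, relief up, about 160 g. Origin: centre of the whole tile's underside; x along its length, y across, z up. The +x, +y corner is missing: full 56 mm width from x = -60 to +12 mm, then to +60 mm only a ragged strip some 22 mm wide on the -y side. One round medallion (raised 4.5 mm) at x = -30 mm.
- chipped_grip (a point): Point of the broken tile near its centre of mass, in its full-width part: 20 mm towards -x from its origin, at mid-thickness (8 mm above its underside). Axes are the tile's; grip it here across its y (56 mm wide).
- glaze_jar: Upright round jar, 66 mm across, 85 mm tall, standing on the table between duct and ware board, partly under the swing of the lever (whose underside is 130 mm up). Origin centre of its underside.
- tile_a: A sound relief tile (buff clay), 120 x 56 x 16 mm, lying on the ware board with its two round medallions up; at least 50 mm of free board between neighbouring long sides. Origin centre of its underside, x along its length.
- tile_b: A sound relief tile (buff clay), 120 x 56 x 16 mm, lying on the ware board with its two round medallions up; at least 50 mm of free board between neighbouring long sides. Origin centre of its underside, x along its length.
- tile_c: A sound relief tile (red clay; its colour is no fault), 120 x 56 x 16 mm, lying on the ware board with its two round medallions up; at least 50 mm of free board between neighbouring long sides. Origin centre of its underside, x along its length.
Things that resemble listed ones, but are neither listed nor needed, are in the scene too. Leave any turquoise look-alike of the chipped alone.

How it is judged:
By the outcome, as a careful person would: the job done as asked, in the order asked, and still so for the second after the job is handed in, with the robot touching nothing.
It also fails if it takes over 72 s, if anything falls off the work surface, if the arm or the gripper's body presses on something with over 40 N, if the wrist force passes 120 N, or if a joint passes its speed limit or range.

## Robot

A 7-joint arm with a two-finger parallel gripper is mounted at the origin on the work surface. World frame = base frame: x ahead of the robot, y to its left, z up, the work surface at z = 0. Lengths are in m, angles in degrees, forces in N, time in s.
With the tool pointing down it reaches from about 0.425 to 0.875 m from the base axis. Payload 9.9 kg.
Tool frame: the origin (TCP) lies at the very end of the fingers, on their centre line; the grasp point (between the pads) lies 19 mm behind it (bot.tcp_to_grasp is the z of the grasp point in the tool frame, in m); z points along the fingers, y is the line along which they close (so a half turn about z gives the same grasp; the last joint's range is limited). The gripper opens to 85 mm and grips with 20 to 120 N. Pads are 22 mm wide; open, the fingers measure 114 mm over their backs; the gripper's body (76 mm by 85 mm) begins 54 mm behind the grasp point. The pads swing forward as they close: fully open they stand 13 mm farther back than shut.
Start: joints at [60.516, 32.985, 1.427, 82.34, -0.859, 64.687, -3.237], TCP at [0.282, -0.613, 0.231] pointing down, gripper open.
Joint ranges: [-157.87, 157.87], [-19.46, 123.44], [-87.15, 90], [11.01, 140.99], [-62.26, 242.26], [9.8, 113.94], [-161.44, 161.44]. Speed limits (degrees/s): [127.2, 127.2, 172.46, 172.46, 180, 180, 180].

## Interface

Orientations are given as a 3x3 rotation matrix whose columns are the frame's x, y, z axes.
In Python, from station import bot, vision, job gives the robot as it stands.
- The arm moves only by the tool carry_out, never from a script. Its argument "increments" is a list of rows, each an object with "travel": the shift along the tool's x, y, z in cm, a list of three; "delta_rot": the turn, a rotation vector about the tool's x, y, z in rad, a list of three. A call has 1 to 10 rows; each row shifts and turns the commanded pose from where the row before left it, along the tool's axes as they then stand; what a row does not reach is not made up. A row lasts 1/10 s, in which the tool goes at most 50 mm and 8.59 degrees, less where a joint would pass 70% of its speed; a pose out of reach is approached as far as the arm can. A call is refused whole if a number of a shift passes 5 or a number of a turn 0.15, either way. A call with a gripper value outside its range is refused whole. "claw" is the opening, from -1 (shut) to 1 (fully open), set as the call begins (left out, the last holds). The fingers move at their own pace and stop on an object; "squeeze" is the grip in N (left out, the last holds). Time passes only in rows, so rows that do not move let the fingers close. It gives the time, the measured TCP pose, the force, the opening and the grip force at its end, in the units of the state.
- bot.sense(): the state, without advancing time (a new reading comes with each control period).
- vision.read_camera(name): name is "side" or "top"; returns a dict with "color" (384x512x3 uint8, blue, green, red), "fovy" (degrees; the focal length in pixels is half the picture's height over the tangent of half this angle, whatever the lens; pixels are square), "cx", "cy" (the principal point, pixels), "pose" (4x4, takes a point from camera to world coordinates). Camera axes: x right, y down, z forward; pixel columns grow to the right and rows downward; lengths in m; the calibration is good to about 2 mm. A picture is of the moment at which its call begins. There is no depth.
- job.finish_job(): hands the job in; it is judged then, once.
The state is a dict: "t": time; "q": joint angles; "qvel": joint speeds; "joint_efforts": joint torques, N m; "ee_pos": TCP position; "orientation": TCP orientation; "force": force on the tool from outside, world axes, zero at the start; "wrist_torque": the same for the moment, N m; "width": finger opening in m; "finger_force": force on a finger pad.
Only numpy, scipy, OpenCV 4.12 (cv2) and the standard library are available. Lean on these libraries where they do the work, as an engineer would, in place of code of your own. Each camera call takes 0.05 s, during which the arm holds its last target. There are 200 camera calls.

## Working session

There is one attempt and no reset: what is moved stays moved. The work goes in short steps, Python scripts to look and compute and a tool call to move; the robot and the scene stay as the last step left them, time stands still between calls to the robot, and variables do not carry over. Pictures are saved under pics/ and viewed, at most 10 in all, crops included, and the job is handed in when it is done.

Besides the shell and the picture viewer there is one more tool, called after ">>>" as name(argument=value, ...), one argument or row to a line, values as JSON. carry_out: Moves the arm, as the interface text tells. Its arguments: {"type":"object","properties":{"increments":{"type":"array","items":{"type":"object","properties":{"travel":{"type":"array","items":{"type":"number"}},"delta_rot":{"type":"array","items":{"type":"number"}}}}},"claw":{"type":"number"},"squeeze":{"type":"number"}},"required":["increments"]}

```bash
mkdir -p pics; ls
python3 - <<'E'
from station import bot,vision
import cv2,numpy as np
for n in("top","side"):
    r=vision.read_camera(n); cv2.imwrite(f"pics/{n}0.png",r["color"]); print(n,r["fovy"],r["cx"],r["cy"],np.round(r["pose"],4).tolist(),[k for k in r])
print(bot.sense())
E
```

```text
pics
top 48.193830697410256 256.68412812751853 187.97426376068887 [[-0.0183, -0.9965, 0.082, 0.3489], [-0.9997, 0.0198, 0.0172, -0.033], [-0.0188, -0.0816, -0.9965, 1.0839], [0.0, 0.0, 0.0, 1.0]] ['color', 'fovy', 'cx', 'cy', 'pose']
side 48.04548880546386 259.8762859186678 193.52792791197828 [[-0.9138, -0.2294, 0.3353, 0.09], [-0.4061, 0.5385, -0.7383, 0.7164], [-0.0112, -0.8108, -0.5852, 0.691], [0.0, 0.0, 0.0, 1.0]] ['color', 'fovy', 'cx', 'cy', 'pose']
{'t': 0.1, 'q': array([60.51563187, 33.02863307,  1.42402112, 82.37987999, -0.85886195,
       64.68718641, -3.23682788]), 'qvel': array([ 0.09248122, -0.06104783,  0.0627407 , -0.27761352, -0.04882295,
       -0.00505073,  0.02349819]), 'joint_efforts': array([ 6.42540632e-03, -7.67302752e+01,  2.25804448e+00, -2.86606622e+01,
        1.59010501e-02,  8.54641112e-03, -1.36583404e-05]), 'ee_pos': array([ 0.28171381, -0.61296715,  0.2305305 ]), 'orientation': array([[ 9.08616204e-01,  4.17631542e-01, -6.99802965e-04],
       [ 4.17632118e-01, -9.08615263e-01,  1.31041578e-03],
       [-8.85806918e-05, -1.48292521e-03, -9.99998897e-01]]), 'force': array([0.38887294, 0.62767054, 0.77585634]), 'wrist_torque': array([-0.04591063,  0.01485028, -0.02045038]), 'finger_force': 0.0, 'width': 0.08567285478274535}
```

View pics/top0.png

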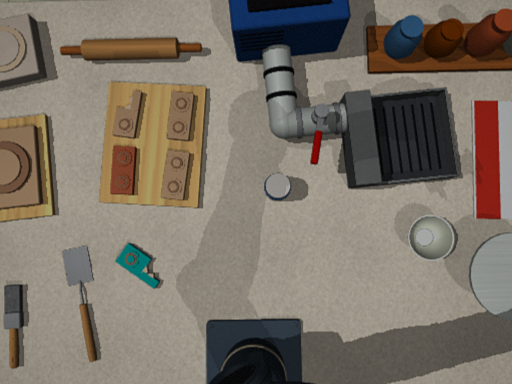

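View pics/side0.png

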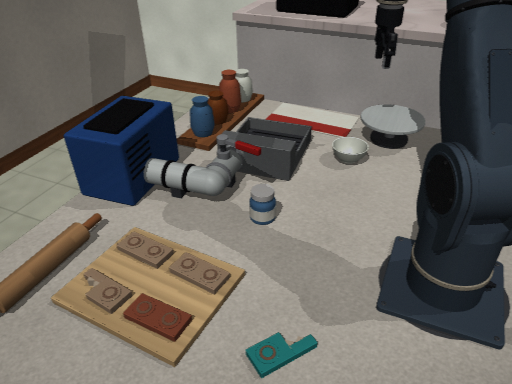

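The top view shows the board at (155,145), with the chipped tile at about (127,113). The red lever runs (322,115)→(316,162), the tray is at (415,135) and the jar at (278,186). I'll enlarge these areas.

```bash
cat > h.py <<'E'
import numpy as np,cv2
from station import bot,vision
def ray(r,u,v,z):
    f=192/np.tan(np.radians(r["fovy"]/2)); P=np.array(r["pose"])
    d=P[:3,:3]@np.array([(u-r["cx"])/f,(v-r["cy"])/f,1]); o=P[:3,3]
    return o+d*(z-o[2])/d[2]
def proj(r,p):
    f=192/np.tan(np.radians(r["fovy"]/2)); P=np.array(r["pose"])
    c=P[:3,:3].T@(np.array(p)-P[:3,3]); return c[:2]/c[2]*f+[r["cx"],r["cy"]]
E
python3 - <<'E'
import cv2
i=cv2.imread("pics/top0.png")
a=cv2.resize(i[75:215,95:215],None,fx=4,fy=4,interpolation=cv2.INTER_CUBIC)  #480x560
cv2.imwrite("pics/a.png",a)
b=cv2.resize(i[75:205,260:460],None,fx=4,fy=4,interpolation=cv2.INTER_CUBIC)
cv2.imwrite("pics/b.png",b)
E
```

```text
(no output)
```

View pics/a.png

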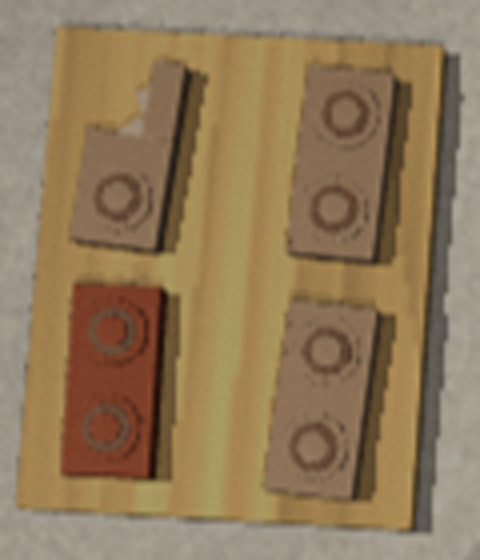

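View pics/b.png

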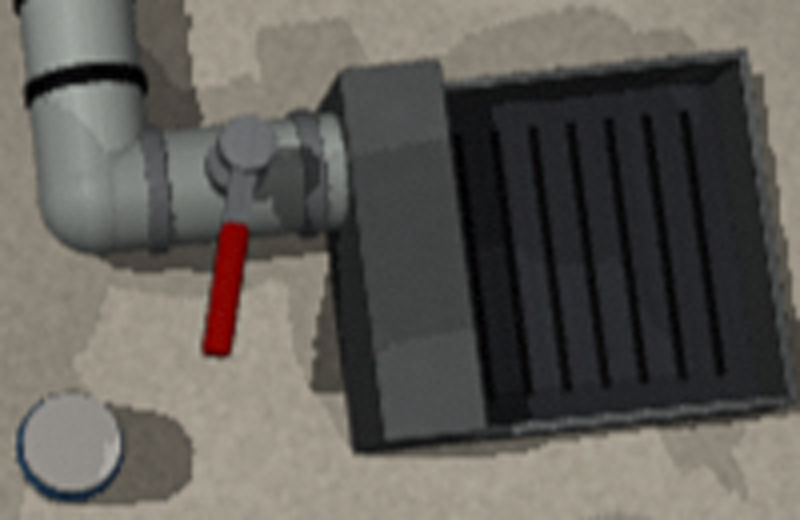

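The chipped tile's crop corners are (157,60), (187,66), (160,250), (72,240) and (88,127), with its missing corner at upper left. The lever runs from the stem at (246,145) to the tip at (217,354). The tray rim's right corners are (745,52) and (795,403), and the jar top is at (70,445).

Run:
```python
from h import *
r=vision.read_camera("top")
A=lambda u,v,z:ray(r,95+u/4-.4,75+v/4-.4,z)
B=lambda u,v,z:ray(r,260+u/4-.4,75+v/4-.4,z)
np.set_printoptions(precision=4,suppress=True)
c={k:A(*p,.034)for k,p in dict(TL=(156,60),TR=(187,66),BR=(160,250),BL=(72,240),UL=(88,127)).items()}
for k in c:print(k,c[k])
print("tile yaw",np.degrees(np.arctan2(*(c["TR"]-c["BR"])[1::-1])),"len",np.linalg.norm(c["TR"]-c["BR"]),"w",np.linalg.norm(c["BL"]-c["BR"]))
for n,p in dict(ta=[(309,66),(396,72),(378,260),(288,253)],tc=[(75,284),(164,288),(152,478),(62,473)]).items():
    print(n,[A(*q,.034)[:2] for q in p])
print("rimR",B(745,52,.05),B(795,403,.05)); 
print("plenum top",[B(*q,.1)[:2] for q in[(343,75),(440,62),(487,427),(385,440)]])
print("slots floor",[B(*q,.012)[:2] for q in[(497,130),(529,397),(686,112),(722,376)]])
print("stem top",B(246,143,.155),"lever tip",B(217,354,.15),"red start",B(236,224,.15))
print("jar",B(70,441,.085))
```

```text
TL [0.6896 0.2902 0.034 ]
TR [0.6853 0.2706 0.034 ]
BR [0.5685 0.2871 0.034 ]
BL [0.576  0.3423 0.034 ]
UL [0.6477 0.3328 0.034 ]
tile yaw -8.024507071119828 len 0.11796076961917752 w 0.05573939455377414
ta [array([0.6834, 0.1936]), array([0.6783, 0.1389]), array([0.5592, 0.1509]), array([0.5648, 0.207 ])]
tc [array([0.5482, 0.3401]), array([0.5445, 0.2844]), array([0.4262, 0.2913]), array([0.4304, 0.3471])]
rimR [ 0.6708 -0.4818  0.05  ] [ 0.4548 -0.4999  0.05  ]
plenum top [array([ 0.6472, -0.2269]), array([ 0.6536, -0.2835]), array([ 0.4394, -0.3018]), array([ 0.4331, -0.2433])]
slots floor [array([ 0.636, -0.34 ]), array([ 0.4658, -0.3527]), array([ 0.6448, -0.4592]), array([ 0.4765, -0.4729])]
stem top [ 0.5937 -0.1616  0.155 ] lever tip [ 0.4779 -0.1429  0.15  ] red start [ 0.5497 -0.1554  0.15  ]
jar [ 0.4375 -0.0635  0.085 ]
```

```bash
cat >> h.py <<'E'
def plan(pos,yaw=None,step=3.5,rmax=7):
    """rows (tool cm, rotz rad) from measured pose to tool-down pose with x axis at yaw deg"""
    s=bot.sense(); R=s["orientation"]; p=s["ee_pos"]; y0=np.degrees(np.arctan2(R[1,0],R[0,0]))
    yaw=y0 if yaw is None else yaw
    d=np.array(pos)-p; n=int(max(1,np.ceil(np.linalg.norm(d)*100/step),np.ceil(abs(yaw-y0)/rmax)))
    print("at",np.round(p,4),"yaw %.1f z-tilt"%y0,np.round(R[:,2],4),"rows",n,"rotz %.4f"%(-np.radians(yaw-y0)/n))
    for i in range(n):
        a=np.radians(y0+(yaw-y0)*i/n); c,k=np.cos(a),np.sin(a); e=d/n*100
        print([round(x,2) for x in (c*e[0]+k*e[1], k*e[0]-c*e[1], -e[2])])
E
python3 -c "
from h import *
plan((.504,-.1825,.22),80.8)"
```

```text
at [ 0.2817 -0.613   0.2306] yaw 24.7 z-tilt [-6.0e-04  1.1e-03 -1.0e+00] rows 14 rotz -0.0700
[np.float64(2.73), np.float64(-2.13), np.float64(0.08)]
[np.float64(2.87), np.float64(-1.94), np.float64(0.08)]
[np.float64(3.0), np.float64(-1.73), np.float64(0.08)]
[np.float64(3.11), np.float64(-1.52), np.float64(0.08)]
[np.float64(3.21), np.float64(-1.3), np.float64(0.08)]
[np.float64(3.29), np.float64(-1.07), np.float64(0.08)]
[np.float64(3.36), np.float64(-0.83), np.float64(0.08)]
[np.float64(3.41), np.float64(-0.6), np.float64(0.08)]
[np.float64(3.44), np.float64(-0.36), np.float64(0.08)]
[np.float64(3.46), np.float64(-0.12), np.float64(0.08)]
[np.float64(3.46), np.float64(0.13), np.float64(0.08)]
[np.float64(3.44), np.float64(0.37), np.float64(0.08)]
[np.float64(3.41), np.float64(0.61), np.float64(0.08)]
[np.float64(3.36), np.float64(0.84), np.float64(0.08)]
```

>>> carry_out(
  increments=[
    {"travel": [2.73, -2.13, 0.08], "delta_rot": [0, 0, -0.07]},
    {"travel": [2.87, -1.94, 0.08], "delta_rot": [0, 0, -0.07]},
    {"travel": [3.0, -1.73, 0.08], "delta_rot": [0, 0, -0.07]},
    {"travel": [3.11, -1.52, 0.08], "delta_rot": [0, 0, -0.07]},
    {"travel": [3.21, -1.3, 0.08], "delta_rot": [0, 0, -0.07]},
    {"travel": [3.29, -1.07, 0.08], "delta_rot": [0, 0, -0.07]},
    {"travel": [3.36, -0.83, 0.08], "delta_rot": [0, 0, -0.07]},
    {"travel": [3.41, -0.6, 0.08], "delta_rot": [0, 0, -0.07]},
    {"travel": [3.44, -0.36, 0.08], "delta_rot": [0, 0, -0.07]},
    {"travel": [3.46, -0.12, 0.08], "delta_rot": [0, 0, -0.07]},
  ],
  claw=-1,
)

```text
t: 1.15
ee_pos: [0.4409, -0.3043, 0.2232]
orientation: [[0.423, 0.906, -0.0], [0.906, -0.423, 0.0], [-0.0, -0.0, -1.0]]
force: [-0.2, 0.5, -0.4]
width: 0.0002
finger_force: 0.0
```

>>> carry_out(
  increments=[
    {"travel": [3.46, 0.13, 0.08], "delta_rot": [0, 0, -0.07]},
    {"travel": [3.44, 0.37, 0.08], "delta_rot": [0, 0, -0.07]},
    {"travel": [3.41, 0.61, 0.08], "delta_rot": [0, 0, -0.07]},
    {"travel": [3.36, 0.84, 0.08], "delta_rot": [0, 0, -0.07]},
    {"travel": [0, 0, 0]},
    {"travel": [0, 0, 0]},
  ],
)

```text
invalid input at $.increments[4]: expected keys travel, delta_rot
```

```bash
python3 -c "
from h import *
plan((.504,-.1825,.12),80.8)
r=vision.read_camera('top'); cv2.imwrite('pics/c.png',cv2.resize(r['color'][75:225,250:400],None,fx=4,fy=4,interpolation=cv2.INTER_CUBIC))"
```

```text
at [ 0.4409 -0.3043  0.2232] yaw 64.9 z-tilt [-2.e-04  0.e+00 -1.e+00] rows 5 rotz -0.0553
[np.float64(2.74), np.float64(0.11), np.float64(2.06)]
[np.float64(2.73), np.float64(0.26), np.float64(2.06)]
[np.float64(2.71), np.float64(0.41), np.float64(2.06)]
[np.float64(2.69), np.float64(0.56), np.float64(2.06)]
[np.float64(2.65), np.float64(0.71), np.float64(2.06)]
```

View pics/c.png

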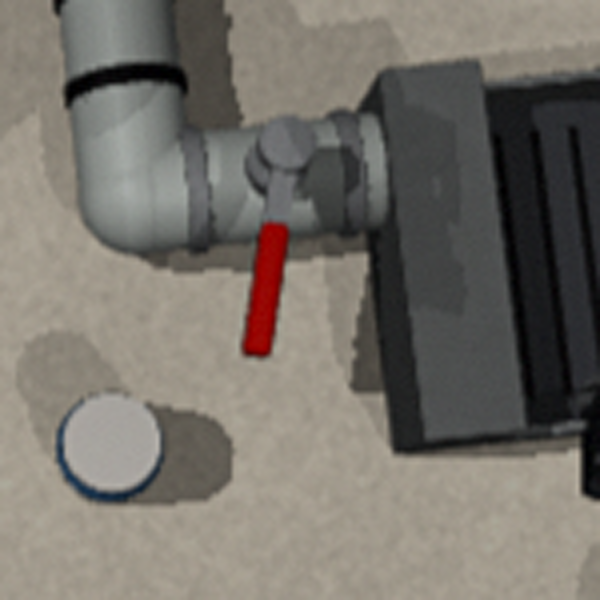

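The view is unchanged: the lever tip is at (257,354) in the crop and the arm is still lower right. I'll continue to a point beside the lever, then descend.

>>> carry_out(
  increments=[
    {"travel": [2.74, 0.11, 0], "delta_rot": [0, 0, -0.0553]},
    {"travel": [2.73, 0.26, 0], "delta_rot": [0, 0, -0.0553]},
    {"travel": [2.71, 0.41, 0], "delta_rot": [0, 0, -0.0553]},
    {"travel": [2.69, 0.56, 0], "delta_rot": [0, 0, -0.0553]},
    {"travel": [2.65, 0.71, 0], "delta_rot": [0, 0, -0.0553]},
    {"travel": [0, 0, 3.5], "delta_rot": [0, 0, 0]},
    {"travel": [0, 0, 3.5], "delta_rot": [0, 0, 0]},
    {"travel": [0, 0, 3.3], "delta_rot": [0, 0, 0]},
    {"travel": [0, 0, 0], "delta_rot": [0, 0, 0]},
  ],
)

```text
t: 2.1
ee_pos: [0.5012, -0.1834, 0.1168]
orientation: [[0.163, 0.987, -0.007], [0.987, -0.163, 0.002], [0.001, -0.007, -1.0]]
force: [-1.0, -0.1, 0.3]
width: -0.0003
finger_force: 0.0
```

```bash
cat > arc.py <<'E'
import sys; from h import *
# rows that carry the tool round the hinge: face offset s*(8+11 mm) behind lever, from lever angle a0 to a1
def arc(a0,a1,n,s,r=.085,H=(.5937,-.1616),off=.019):
    st=bot.sense(); p=st["ee_pos"][:2]; R=st["orientation"]; yaw=np.degrees(np.arctan2(R[1,0],R[0,0]))
    print("at",p,"yaw",yaw)
    for a in np.linspace(a0,a1,n+1):
        A=np.radians(a); u=np.array([np.cos(A),np.sin(A)]); t=np.array([u[1],-u[0]])
        q=np.array(H)+r*u-s*off*t; ty=a-90; y=np.radians(yaw); c,k=np.cos(y),np.sin(y); e=(q-p)*100
        print("lever %.1f"%a,[round(float(x),2) for x in(c*e[0]+k*e[1],k*e[0]-c*e[1])],"rot %.3f"%-np.radians(ty-yaw)); p=q; yaw=ty
E
python3 -c "
from arc import *
arc(170.8,94.7,12,1)"
```

```text
at [ 0.50123883 -0.18342179] yaw 80.63727828747491
lever 170.8 [1.73, 0.27] rot -0.003
lever 164.5 [0.95, -0.16] rot 0.111
lever 158.1 [0.95, -0.16] rot 0.111
lever 151.8 [0.95, -0.16] rot 0.111
lever 145.4 [0.95, -0.16] rot 0.111
lever 139.1 [0.95, -0.16] rot 0.111
lever 132.8 [0.95, -0.16] rot 0.111
lever 126.4 [0.95, -0.16] rot 0.111
lever 120.1 [0.95, -0.16] rot 0.111
lever 113.7 [0.95, -0.16] rot 0.111
lever 107.4 [0.95, -0.16] rot 0.111
lever 101.0 [0.95, -0.16] rot 0.111
lever 94.7 [0.95, -0.16] rot 0.111
```

>>> carry_out(
  increments=[
    {"travel": [1.73, 0.27, 0], "delta_rot": [0, 0, 0]},
    {"travel": [0.95, -0.16, 0], "delta_rot": [0, 0, 0.111]},
    {"travel": [0.95, -0.16, 0], "delta_rot": [0, 0, 0.111]},
    {"travel": [0.95, -0.16, 0], "delta_rot": [0, 0, 0.111]},
    {"travel": [0.95, -0.16, 0], "delta_rot": [0, 0, 0.111]},
    {"travel": [0.95, -0.16, 0], "delta_rot": [0, 0, 0.111]},
    {"travel": [0.95, -0.16, 0], "delta_rot": [0, 0, 0.111]},
  ],
)

```text
t: 2.8
ee_pos: [0.5248, -0.1135, 0.1219]
orientation: [[0.741, 0.671, 0.001], [0.671, -0.741, -0.001], [-0.0, 0.001, -1.0]]
force: [-0.1, -3.5, -2.1]
width: 0.0001
finger_force: 1.8
```

>>> carry_out(
  increments=[
    {"travel": [0.95, -0.16, 0], "delta_rot": [0, 0, 0.111]},
    {"travel": [0.95, -0.16, 0], "delta_rot": [0, 0, 0.111]},
    {"travel": [0.95, -0.16, 0], "delta_rot": [0, 0, 0.111]},
    {"travel": [0.95, -0.16, 0], "delta_rot": [0, 0, 0.111]},
    {"travel": [0.95, -0.16, 0], "delta_rot": [0, 0, 0.111]},
  ],
)

```text
t: 3.3
ee_pos: [0.5614, -0.0829, 0.1219]
orientation: [[0.984, 0.18, -0.0], [0.18, -0.984, 0.0], [-0.0, -0.0, -1.0]]
force: [-3.1, -2.8, -0.2]
width: 0.0001
finger_force: 1.7
```

```bash
python3 -c "
from arc import *
arc(94.7,92,1,1)
r=vision.read_camera('top'); cv2.imwrite('pics/d.png',cv2.resize(r['color'][55:205,240:390],None,fx=4,fy=4,interpolation=cv2.INTER_CUBIC))
print([proj(r,(.5937+.12*np.cos(a),-.1616+.12*np.sin(a),.15)) for a in np.radians([94.7,101])])
m=cv2.inRange(cv2.cvtColor(r['color'],cv2.COLOR_BGR2HSV),(0,180,80),(6,255,255)); m[:,:230]=0;m[:,400:]=0;m[:60]=0
y,x=np.nonzero(m);print(x.size, x.min() if x.size else 0,x.max() if x.size else 0,y.mean() if x.size else 0)
"
```

```text
at [ 0.56142245 -0.08288169] yaw 10.377871375225098
lever 94.7 [0.71, -0.32] rot 0.099
lever 92.0 [0.4, -0.08] rot 0.047
[array([266.75408468, 116.52193802]), array([267.6889157 , 122.31427919])]
0 0 0 0
```

View pics/d.png

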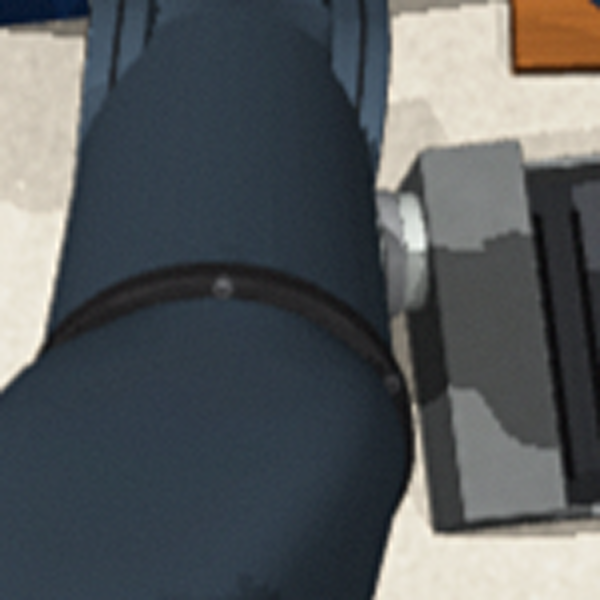

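The arm hides the lever here, so I'll use force. It's about 4 N of drag so far, and I'll push gently until it hits the stop.

>>> carry_out(
  increments=[
    {"travel": [0.7, -0.2, 0], "delta_rot": [0, 0, 0.099]},
    {"travel": [0.3, 0, 0], "delta_rot": [0, 0, 0]},
  ],
)

```text
t: 3.55
ee_pos: [0.571, -0.0787, 0.1214]
orientation: [[0.996, 0.088, -0.0], [0.088, -0.996, 0.001], [-0.0, -0.001, -1.0]]
force: [-11.0, -0.1, 6.5]
width: 0.0002
finger_force: 6.5
```

>>> carry_out(
  increments=[
    {"travel": [0.2, 0, 0], "delta_rot": [0, 0, 0]},
    {"travel": [0.0, 0, 0], "delta_rot": [0, 0, 0]},
  ],
)

```text
t: 3.75
ee_pos: [0.5709, -0.0789, 0.1209]
orientation: [[0.996, 0.091, -0.004], [0.091, -0.996, 0.001], [-0.004, -0.001, -1.0]]
force: [-8.9, 1.3, 5.6]
width: 0.0003
finger_force: 4.4
```

>>> carry_out(
  increments=[
    {"travel": [0.3, 0, 0], "delta_rot": [0, 0, 0]},
    {"travel": [0.3, 0, 0], "delta_rot": [0, 0, 0]},
  ],
)

```text
t: 3.95
ee_pos: [0.5712, -0.0789, 0.1204]
orientation: [[0.996, 0.09, -0.014], [0.09, -0.996, 0.001], [-0.014, -0.003, -1.0]]
force: [-35.9, 0.0, 26.8]
width: 0.0001
finger_force: 18.1
```

The lever is hard on the stop. I'll back off and lift.

>>> carry_out(
  increments=[
    {"travel": [-1.1, 0, 0], "delta_rot": [0, 0, 0]},
    {"travel": [-2, 0, 0], "delta_rot": [0, 0, 0]},
    {"travel": [-2, 0, 0], "delta_rot": [0, 0, 0]},
    {"travel": [0, 0, -3.5], "delta_rot": [0, 0, 0]},
    {"travel": [0, 0, -3.5], "delta_rot": [0, 0, 0]},
    {"travel": [0, 0, -2.0], "delta_rot": [0, 0, 0]},
    {"travel": [0, 0, 0], "delta_rot": [0, 0, 0]},
  ],
)

```text
t: 4.65
ee_pos: [0.5302, -0.0831, 0.2142]
orientation: [[0.996, 0.091, 0.007], [0.091, -0.996, -0.0], [0.007, 0.001, -1.0]]
force: [0.5, 0.6, -0.1]
width: -0.0002
finger_force: 0.0
```

```bash
python3 -c "
from h import *
plan((.611,.309,.16),-7.8,4)"
```

```text
at [ 0.5302 -0.0831  0.2142] yaw 5.2 z-tilt [ 0.0072 -0.     -1.    ] rows 11 rotz 0.0206
[np.float64(1.06), np.float64(-3.48), np.float64(0.49)]
[np.float64(0.98), np.float64(-3.5), np.float64(0.49)]
[np.float64(0.91), np.float64(-3.52), np.float64(0.49)]
[np.float64(0.84), np.float64(-3.54), np.float64(0.49)]
[np.float64(0.76), np.float64(-3.56), np.float64(0.49)]
[np.float64(0.69), np.float64(-3.57), np.float64(0.49)]
[np.float64(0.62), np.float64(-3.59), np.float64(0.49)]
[np.float64(0.54), np.float64(-3.6), np.float64(0.49)]
[np.float64(0.47), np.float64(-3.61), np.float64(0.49)]
[np.float64(0.39), np.float64(-3.62), np.float64(0.49)]
[np.float64(0.32), np.float64(-3.63), np.float64(0.49)]
```

>>> carry_out(
  increments=[
    {"travel": [1.06, -3.48, 0.49], "delta_rot": [0, 0, 0.0206]},
    {"travel": [0.98, -3.5, 0.49], "delta_rot": [0, 0, 0.0206]},
    {"travel": [0.91, -3.52, 0.49], "delta_rot": [0, 0, 0.0206]},
    {"travel": [0.84, -3.54, 0.49], "delta_rot": [0, 0, 0.0206]},
    {"travel": [0.76, -3.56, 0.49], "delta_rot": [0, 0, 0.0206]},
    {"travel": [0.69, -3.57, 0.49], "delta_rot": [0, 0, 0.0206]},
    {"travel": [0.62, -3.59, 0.49], "delta_rot": [0, 0, 0.0206]},
    {"travel": [0.54, -3.6, 0.49], "delta_rot": [0, 0, 0.0206]},
    {"travel": [0.47, -3.61, 0.49], "delta_rot": [0, 0, 0.0206]},
    {"travel": [0.39, -3.62, 0.49], "delta_rot": [0, 0, 0.0206]},
  ],
  claw=1,
)

```text
t: 5.65
ee_pos: [0.6029, 0.2748, 0.1607]
orientation: [[0.993, -0.116, -0.0], [-0.116, -0.993, 0.0], [-0.0, -0.0, -1.0]]
force: [1.1, -0.0, 0.3]
width: 0.0857
finger_force: 0.0
```

>>> carry_out(
  increments=[
    {"travel": [0.32, -3.63, 0.49], "delta_rot": [0, 0, 0.0206]},
    {"travel": [0, 0, 3], "delta_rot": [0, 0, 0]},
    {"travel": [0, 0, 3], "delta_rot": [0, 0, 0]},
    {"travel": [0, 0, 0], "delta_rot": [0, 0, 0]},
    {"travel": [0, 0, 0], "delta_rot": [0, 0, 0]},
  ],
)

```text
t: 6.15
ee_pos: [0.6103, 0.3086, 0.0964]
orientation: [[0.99, -0.138, -0.001], [-0.138, -0.99, -0.0], [-0.001, 0.0, -1.0]]
force: [1.3, 0.3, 0.5]
width: 0.0856
finger_force: 0.0
```

```bash
python3 -c "
from h import *
plan((.611,.309,.016),-7.8,3)
r=vision.read_camera('side'); cv2.imwrite('pics/e.png',cv2.resize(r['color'][60:360,40:300],None,fx=2,fy=2,interpolation=cv2.INTER_CUBIC))"
```

```text
at [0.6103 0.3086 0.0964] yaw -7.9 z-tilt [-1.e-03 -3.e-04 -1.e+00] rows 3 rotz -0.0007
[np.float64(0.02), np.float64(-0.02), np.float64(2.68)]
[np.float64(0.02), np.float64(-0.02), np.float64(2.68)]
[np.float64(0.02), np.float64(-0.02), np.float64(2.68)]
```

View pics/e.png

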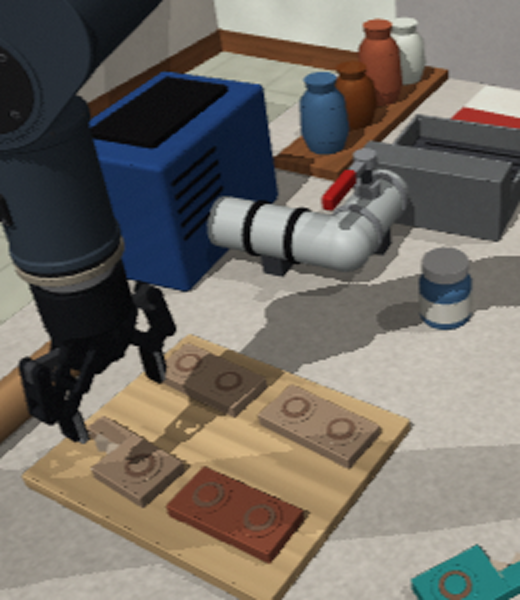

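The lever lies along the duct and the jar is upright. The gripper straddles the broken tile, whose medallion is at about (143,463). I'll descend and grip.

>>> carry_out(
  increments=[
    {"travel": [0.02, -0.02, 2.7], "delta_rot": [0, 0, 0]},
    {"travel": [0.02, -0.02, 2.7], "delta_rot": [0, 0, 0]},
    {"travel": [0.02, -0.02, 1.6], "delta_rot": [0, 0, 0]},
    {"travel": [0, 0, 0.8], "delta_rot": [0, 0, 0]},
    {"travel": [0, 0, 0], "delta_rot": [0, 0, 0]},
  ],
)

```text
t: 6.7
ee_pos: [0.6111, 0.3094, 0.0184]
orientation: [[0.99, -0.139, -0.0], [-0.139, -0.99, -0.0], [-0.0, 0.0, -1.0]]
force: [-0.4, 0.2, 0.2]
width: 0.0854
finger_force: 0.0
```

>>> carry_out(
  increments=[
    {"travel": [0, 0, 0], "delta_rot": [0, 0, 0]},
    {"travel": [0, 0, 0], "delta_rot": [0, 0, 0]},
    {"travel": [0, 0, 0], "delta_rot": [0, 0, 0]},
    {"travel": [0, 0, 0], "delta_rot": [0, 0, 0]},
    {"travel": [0, 0, 0], "delta_rot": [0, 0, 0]},
    {"travel": [0, 0, 0], "delta_rot": [0, 0, 0]},
  ],
  claw=-1,
  squeeze=50,
)

```text
t: 7.3
ee_pos: [0.6119, 0.31, 0.02]
orientation: [[0.99, -0.139, 0.002], [-0.139, -0.99, 0.001], [0.002, -0.001, -1.0]]
force: [-0.9, 0.2, 6.9]
width: 0.0544
finger_force: 53.6
```

>>> carry_out(
  increments=[
    {"travel": [0, 0, -1], "delta_rot": [0, 0, 0]},
    {"travel": [0, 0, -2], "delta_rot": [0, 0, 0]},
    {"travel": [0, 0, -3], "delta_rot": [0, 0, 0]},
    {"travel": [0, 0, -3.5], "delta_rot": [0, 0, 0]},
    {"travel": [0, 0, -3.5], "delta_rot": [0, 0, 0]},
    {"travel": [0, 0, -3.5], "delta_rot": [0, 0, 0]},
    {"travel": [0, 0, -3.5], "delta_rot": [0, 0, 0]},
    {"travel": [0, 0, -2], "delta_rot": [0, 0, 0]},
    {"travel": [0, 0, 0], "delta_rot": [0, 0, 0]},
  ],
)

```text
t: 8.2
ee_pos: [0.6123, 0.31, 0.2428]
orientation: [[0.99, -0.139, 0.005], [-0.139, -0.99, 0.003], [0.005, -0.004, -1.0]]
force: [-0.1, -0.9, -1.9]
width: 0.0545
finger_force: 53.3
```

```bash
python3 -c "
from h import *
plan((.545,-.398,.24),4.7,3.6)
r=vision.read_camera('side'); cv2.imwrite('pics/f.png',cv2.resize(r['color'][20:300,0:280],None,fx=2,fy=2,interpolation=cv2.INTER_CUBIC))"
```

```text
at [0.6123 0.31   0.2428] yaw -8.0 z-tilt [ 0.0055  0.0031 -1.    ] rows 20 rotz -0.0111
[np.float64(0.16), np.float64(3.55), np.float64(0.01)]
[np.float64(0.12), np.float64(3.55), np.float64(0.01)]
[np.float64(0.08), np.float64(3.55), np.float64(0.01)]
[np.float64(0.04), np.float64(3.56), np.float64(0.01)]
[np.float64(0.0), np.float64(3.56), np.float64(0.01)]
[np.float64(-0.04), np.float64(3.56), np.float64(0.01)]
[np.float64(-0.08), np.float64(3.55), np.float64(0.01)]
[np.float64(-0.12), np.float64(3.55), np.float64(0.01)]
[np.float64(-0.16), np.float64(3.55), np.float64(0.01)]
[np.float64(-0.2), np.float64(3.55), np.float64(0.01)]
[np.float64(-0.23), np.float64(3.55), np.float64(0.01)]
[np.float64(-0.27), np.float64(3.55), np.float64(0.01)]
[np.float64(-0.31), np.float64(3.54), np.float64(0.01)]
[np.float64(-0.35), np.float64(3.54), np.float64(0.01)]
[np.float64(-0.39), np.float64(3.53), np.float64(0.01)]
[np.float64(-0.43), np.float64(3.53), np.float64(0.01)]
[np.float64(-0.47), np.float64(3.52), np.float64(0.01)]
[np.float64(-0.51), np.float64(3.52), np.float64(0.01)]
[np.float64(-0.55), np.float64(3.51), np.float64(0.01)]
[np.float64(-0.59), np.float64(3.51), np.float64(0.01)]
```

View pics/f.png

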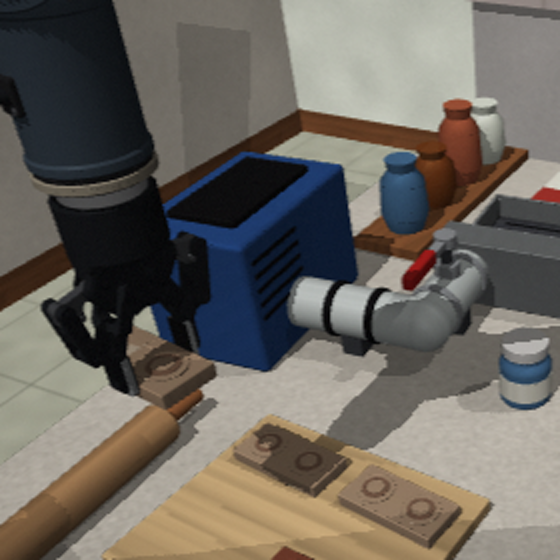

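The tile is held level, medallion up. I'll carry it over to the tray.

>>> carry_out(
  increments=[
    {"travel": [0.16, 3.55, 0], "delta_rot": [0, 0, -0.011]},
    {"travel": [0.12, 3.55, 0], "delta_rot": [0, 0, -0.011]},
    {"travel": [0.08, 3.55, 0], "delta_rot": [0, 0, -0.011]},
    {"travel": [0.04, 3.55, 0], "delta_rot": [0, 0, -0.011]},
    {"travel": [0, 3.55, 0], "delta_rot": [0, 0, -0.011]},
    {"travel": [-0.04, 3.55, 0], "delta_rot": [0, 0, -0.011]},
    {"travel": [-0.08, 3.55, 0], "delta_rot": [0, 0, -0.011]},
    {"travel": [-0.12, 3.55, 0], "delta_rot": [0, 0, -0.011]},
    {"travel": [-0.16, 3.55, 0], "delta_rot": [0, 0, -0.011]},
    {"travel": [-0.2, 3.55, 0], "delta_rot": [0, 0, -0.011]},
  ],
)

```text
t: 9.25
ee_pos: [0.5758, -0.0453, 0.237]
orientation: [[1.0, -0.029, -0.003], [-0.029, -1.0, 0.0], [-0.003, 0.0, -1.0]]
force: [0.9, -0.4, -1.0]
width: 0.0546
finger_force: 53.3
```

>>> carry_out(
  increments=[
    {"travel": [-0.23, 3.55, 0], "delta_rot": [0, 0, -0.011]},
    {"travel": [-0.27, 3.55, 0], "delta_rot": [0, 0, -0.011]},
    {"travel": [-0.31, 3.54, 0], "delta_rot": [0, 0, -0.011]},
    {"travel": [-0.35, 3.54, 0], "delta_rot": [0, 0, -0.011]},
    {"travel": [-0.39, 3.53, 0], "delta_rot": [0, 0, -0.011]},
    {"travel": [-0.43, 3.53, 0], "delta_rot": [0, 0, -0.011]},
    {"travel": [-0.47, 3.52, 0], "delta_rot": [0, 0, -0.011]},
    {"travel": [-0.51, 3.52, 0], "delta_rot": [0, 0, -0.011]},
    {"travel": [-0.55, 3.51, 0], "delta_rot": [0, 0, -0.011]},
    {"travel": [-0.59, 3.51, 0], "delta_rot": [0, 0, -0.011]},
  ],
)

```text
t: 10.25
ee_pos: [0.5423, -0.3987, 0.2366]
orientation: [[0.997, 0.081, -0.002], [0.081, -0.997, 0.002], [-0.002, -0.002, -1.0]]
force: [0.7, 0.3, -2.0]
width: 0.0545
finger_force: 53.3
```

>>> carry_out(
  increments=[
    {"travel": [0, 0, 2], "delta_rot": [0, 0, 0]},
    {"travel": [0, 0, 3.5], "delta_rot": [0, 0, 0]},
    {"travel": [0, 0, 3.5], "delta_rot": [0, 0, 0]},
    {"travel": [0, 0, 3.5], "delta_rot": [0, 0, 0]},
    {"travel": [0, 0, 2.5], "delta_rot": [0, 0, 0]},
    {"travel": [0, 0, 0], "delta_rot": [0, 0, 0]},
    {"travel": [0, 0, 0], "delta_rot": [0, 0, 0]},
  ],
)

```text
t: 10.95
ee_pos: [0.5427, -0.3977, 0.0878]
orientation: [[0.997, 0.081, -0.002], [0.081, -0.997, 0.001], [-0.002, -0.001, -1.0]]
force: [0.7, -0.3, -0.6]
width: 0.0547
finger_force: 53.7
```

```bash
python3 -c "
from h import *
plan((.545,-.398,.017),4.7,3)
"
```

```text
at [ 0.5427 -0.3977  0.0878] yaw 4.6 z-tilt [-1.7e-03  9.0e-04 -1.0e+00] rows 3 rotz -0.0005
[np.float64(0.07), np.float64(0.02), np.float64(2.36)]
[np.float64(0.07), np.float64(0.02), np.float64(2.36)]
[np.float64(0.07), np.float64(0.02), np.float64(2.36)]
```

>>> carry_out(
  increments=[
    {"travel": [0, 0, 2.5], "delta_rot": [0, 0, 0]},
    {"travel": [0, 0, 2.5], "delta_rot": [0, 0, 0]},
    {"travel": [0, 0, 1.2], "delta_rot": [0, 0, 0]},
    {"travel": [0, 0, 0.5], "delta_rot": [0, 0, 0]},
    {"travel": [0, 0, 0.2], "delta_rot": [0, 0, 0]},
    {"travel": [0, 0, 0], "delta_rot": [0, 0, 0]},
  ],
)

```text
t: 11.55
ee_pos: [0.5438, -0.3984, 0.0204]
orientation: [[0.997, 0.081, 0.001], [0.081, -0.997, -0.001], [0.001, 0.001, -1.0]]
force: [-0.6, -0.0, -1.2]
width: 0.0545
finger_force: 53.6
```

>>> carry_out(
  increments=[
    {"travel": [0, 0, 0.2], "delta_rot": [0, 0, 0]},
    {"travel": [0, 0, 0.2], "delta_rot": [0, 0, 0]},
    {"travel": [0, 0, 0], "delta_rot": [0, 0, 0]},
  ],
)

```text
t: 11.85
ee_pos: [0.5433, -0.398, 0.0155]
orientation: [[0.997, 0.081, 0.0], [0.081, -0.997, 0.0], [0.0, 0.0, -1.0]]
force: [-0.0, 0.2, -2.9]
width: 0.0544
finger_force: 53.7
```

>>> carry_out(
  increments=[
    {"travel": [0, 0, 0.1], "delta_rot": [0, 0, 0]},
    {"travel": [0, 0, 0.1], "delta_rot": [0, 0, 0]},
    {"travel": [0, 0, 0], "delta_rot": [0, 0, 0]},
  ],
)

```text
t: 12.15
ee_pos: [0.5433, -0.3981, 0.014]
orientation: [[0.997, 0.08, 0.0], [0.08, -0.997, -0.0], [0.0, 0.0, -1.0]]
force: [-1.3, 0.9, 3.6]
width: 0.054
finger_force: 54.4
```

>>> carry_out(
  increments=[
    {"travel": [0, 0, 0.1], "delta_rot": [0, 0, 0]},
    {"travel": [0, 0, 0.1], "delta_rot": [0, 0, 0]},
    {"travel": [0, 0, 0], "delta_rot": [0, 0, 0]},
  ],
)

```text
t: 12.45
ee_pos: [0.5434, -0.3981, 0.0139]
orientation: [[0.997, 0.08, 0.001], [0.08, -0.997, -0.0], [0.001, 0.0, -1.0]]
force: [-6.3, 5.5, 22.7]
width: 0.0544
finger_force: 56.4
```

The tile is on the floor. I'll ease off the pressure, release and lift.

>>> carry_out(
  increments=[
    {"travel": [0, 0, -0.15], "delta_rot": [0, 0, 0]},
    {"travel": [0, 0, 0], "delta_rot": [0, 0, 0]},
  ],
)

```text
t: 12.65
ee_pos: [0.5435, -0.3981, 0.014]
orientation: [[0.997, 0.081, 0.001], [0.081, -0.997, -0.0], [0.001, 0.0, -1.0]]
force: [-3.0, 3.4, 10.6]
width: 0.0547
finger_force: 55.1
```

>>> carry_out(
  increments=[
    {"travel": [0, 0, 0], "delta_rot": [0, 0, 0]},
    {"travel": [0, 0, 0], "delta_rot": [0, 0, 0]},
    {"travel": [0, 0, 0], "delta_rot": [0, 0, 0]},
    {"travel": [0, 0, 0], "delta_rot": [0, 0, 0]},
    {"travel": [0, 0, 0], "delta_rot": [0, 0, 0]},
  ],
  claw=0.8,
)

```text
t: 13.15
ee_pos: [0.5432, -0.398, 0.0127]
orientation: [[0.997, 0.081, -0.0], [0.081, -0.997, 0.0], [-0.0, -0.0, -1.0]]
force: [0.6, 0.4, -0.2]
width: 0.0766
finger_force: 0.0
```

>>> carry_out(
  increments=[
    {"travel": [0, 0, -1], "delta_rot": [0, 0, 0]},
    {"travel": [0, 0, -2], "delta_rot": [0, 0, 0]},
    {"travel": [0, 0, -3.5], "delta_rot": [0, 0, 0]},
    {"travel": [0, 0, -3.5], "delta_rot": [0, 0, 0]},
    {"travel": [0, 0, -3.5], "delta_rot": [0, 0, 0]},
    {"travel": [0, 0, -3.5], "delta_rot": [0, 0, 0]},
    {"travel": [0, 0, -3.5], "delta_rot": [0, 0, 0]},
    {"travel": [0, 0, 0], "delta_rot": [0, 0, 0]},
  ],
)

```text
t: 13.95
ee_pos: [0.5451, -0.3997, 0.2243]
orientation: [[0.997, 0.08, 0.008], [0.08, -0.997, -0.005], [0.007, 0.006, -1.0]]
force: [0.6, -0.6, 0.6]
width: 0.077
finger_force: 0.0
```

```bash
python3 -c "
from h import *
A=np.radians(94.7);u=np.array([np.cos(A),np.sin(A)]);t=np.array([u[1],-u[0]])
p=np.array([.5937,-.1616])+.085*u+.04*t; print(p)
plan((*p,.22),4.7,3.6)
r=vision.read_camera('side'); cv2.imwrite('pics/g.png',cv2.resize(r['color'][60:260,60:360],None,fx=2.6,fy=2.6,interpolation=cv2.INTER_CUBIC))"
```

```text
[ 0.62660072 -0.07360828]
at [ 0.5451 -0.3997  0.2243] yaw 4.6 z-tilt [ 0.0077 -0.0053 -1.    ] rows 10 rotz -0.0002
[np.float64(1.07), np.float64(-3.19), np.float64(0.04)]
[np.float64(1.08), np.float64(-3.19), np.float64(0.04)]
[np.float64(1.08), np.float64(-3.18), np.float64(0.04)]
[np.float64(1.08), np.float64(-3.18), np.float64(0.04)]
[np.float64(1.08), np.float64(-3.18), np.float64(0.04)]
[np.float64(1.08), np.float64(-3.18), np.float64(0.04)]
[np.float64(1.08), np.float64(-3.18), np.float64(0.04)]
[np.float64(1.08), np.float64(-3.18), np.float64(0.04)]
[np.float64(1.08), np.float64(-3.18), np.float64(0.04)]
[np.float64(1.08), np.float64(-3.18), np.float64(0.04)]
```

View pics/g.png

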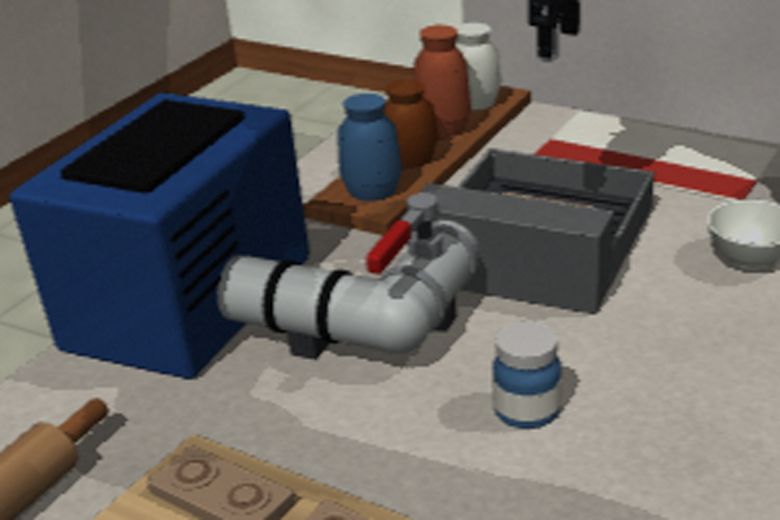

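The plenum mostly hides the tile, though a buff sliver shows in the tray at about (560,200). The lever is open and the jar is standing. Next I'll close the lever.

>>> carry_out(
  increments=[
    {"travel": [1.07, -3.18, 0], "delta_rot": [0, 0, 0]},
    {"travel": [1.08, -3.18, 0], "delta_rot": [0, 0, 0]},
    {"travel": [1.08, -3.18, 0], "delta_rot": [0, 0, 0]},
    {"travel": [1.08, -3.18, 0], "delta_rot": [0, 0, 0]},
    {"travel": [1.08, -3.18, 0], "delta_rot": [0, 0, 0]},
    {"travel": [1.08, -3.18, 0], "delta_rot": [0, 0, 0]},
    {"travel": [1.08, -3.18, 0], "delta_rot": [0, 0, 0]},
    {"travel": [1.08, -3.18, 0], "delta_rot": [0, 0, 0]},
    {"travel": [1.08, -3.18, 0], "delta_rot": [0, 0, 0]},
    {"travel": [1.08, -3.18, 0], "delta_rot": [0, 0, 0]},
  ],
  claw=-1,
)

```text
t: 15.0
ee_pos: [0.6247, -0.0709, 0.2172]
orientation: [[0.997, 0.081, -0.002], [0.081, -0.997, 0.0], [-0.001, -0.0, -1.0]]
force: [1.2, 0.1, -0.2]
width: 0.0001
finger_force: 0.0
```

>>> carry_out(
  increments=[
    {"travel": [0, 0, 2], "delta_rot": [0, 0, 0]},
    {"travel": [0, 0, 3.5], "delta_rot": [0, 0, 0]},
    {"travel": [0, 0, 3], "delta_rot": [0, 0, 0]},
    {"travel": [0, 0, 1], "delta_rot": [0, 0, 0]},
    {"travel": [0, 0, 0], "delta_rot": [0, 0, 0]},
    {"travel": [0, 0, 0], "delta_rot": [0, 0, 0]},
  ],
)

```text
t: 15.6
ee_pos: [0.6257, -0.0726, 0.1238]
orientation: [[0.997, 0.08, 0.001], [0.08, -0.997, -0.0], [0.001, 0.0, -1.0]]
force: [0.7, 0.3, 0.6]
width: 0.0001
finger_force: 0.0
```

```bash
python3 -c "
from arc import *
print(bot.sense()['ee_pos'])
arc(94.7,184.7,14,-1)"
```

```text
[ 0.6256868  -0.07255009  0.123808  ]
at [ 0.6256868  -0.07255009] yaw 4.606925385348869
lever 94.7 [-2.02, 0.12] rot -0.002
lever 101.1 [-0.96, -0.16] rot -0.112
lever 107.6 [-0.96, -0.16] rot -0.112
lever 114.0 [-0.96, -0.16] rot -0.112
lever 120.4 [-0.96, -0.16] rot -0.112
lever 126.8 [-0.96, -0.16] rot -0.112
lever 133.3 [-0.96, -0.16] rot -0.112
lever 139.7 [-0.96, -0.16] rot -0.112
lever 146.1 [-0.96, -0.16] rot -0.112
lever 152.6 [-0.96, -0.16] rot -0.112
lever 159.0 [-0.96, -0.16] rot -0.112
lever 165.4 [-0.96, -0.16] rot -0.112
lever 171.8 [-0.96, -0.16] rot -0.112
lever 178.3 [-0.96, -0.16] rot -0.112
lever 184.7 [-0.96, -0.16] rot -0.112
```

>>> carry_out(
  increments=[
    {"travel": [-1.0, 0, 0], "delta_rot": [0, 0, 0]},
    {"travel": [-1.0, 0.1, 0], "delta_rot": [0, 0, 0]},
    {"travel": [-0.96, -0.16, 0], "delta_rot": [0, 0, -0.112]},
    {"travel": [-0.96, -0.16, 0], "delta_rot": [0, 0, -0.112]},
    {"travel": [-0.96, -0.16, 0], "delta_rot": [0, 0, -0.112]},
    {"travel": [-0.96, -0.16, 0], "delta_rot": [0, 0, -0.112]},
    {"travel": [-0.96, -0.16, 0], "delta_rot": [0, 0, -0.112]},
  ],
)

```text
t: 16.3
ee_pos: [0.5584, -0.0818, 0.1244]
orientation: [[0.799, 0.602, 0.004], [0.602, -0.799, -0.0], [0.003, 0.003, -1.0]]
force: [4.7, 0.6, 0.2]
width: -0.0001
finger_force: 1.8
```

>>> carry_out(
  increments=[
    {"travel": [-0.96, -0.16, 0], "delta_rot": [0, 0, -0.112]},
    {"travel": [-0.96, -0.16, 0], "delta_rot": [0, 0, -0.112]},
    {"travel": [-0.96, -0.16, 0], "delta_rot": [0, 0, -0.112]},
    {"travel": [-0.96, -0.16, 0], "delta_rot": [0, 0, -0.112]},
    {"travel": [-0.96, -0.16, 0], "delta_rot": [0, 0, -0.112]},
    {"travel": [-0.96, -0.16, 0], "delta_rot": [0, 0, -0.112]},
    {"travel": [-0.96, -0.16, 0], "delta_rot": [0, 0, -0.112]},
  ],
)

```text
t: 17.0
ee_pos: [0.5119, -0.1295, 0.1242]
orientation: [[0.14, 0.99, 0.002], [0.99, -0.14, -0.0], [0.0, 0.002, -1.0]]
force: [0.7, 3.0, 1.9]
width: 0.0001
finger_force: 1.7
```

>>> carry_out(
  increments=[
    {"travel": [-0.96, -0.16, 0], "delta_rot": [0, 0, -0.112]},
    {"travel": [-0.4, -0.16, 0], "delta_rot": [0, 0, -0.112]},
    {"travel": [0, 0, 0], "delta_rot": [0, 0, 0]},
  ],
)

```text
t: 17.3
ee_pos: [0.5066, -0.1438, 0.1238]
orientation: [[-0.078, 0.997, 0.001], [0.997, 0.078, -0.001], [-0.001, 0.001, -1.0]]
force: [0.6, 0.0, 0.1]
width: -0.0001
finger_force: 0.0
```

```bash
python3 -c "
from arc import *
arc(184.7,184.7,1,-1)"
```

```text
at [ 0.50656499 -0.14384433] yaw 94.49870170003648
lever 184.7 [-0.58, 0.04] rot -0.004
lever 184.7 [0.0, 0.0] rot -0.000
```

>>> carry_out(
  increments=[
    {"travel": [-0.4, 0, 0], "delta_rot": [0, 0, 0]},
    {"travel": [-0.3, 0, 0], "delta_rot": [0, 0, 0]},
    {"travel": [-0.2, 0, 0], "delta_rot": [0, 0, 0]},
  ],
)

```text
t: 17.6
ee_pos: [0.5076, -0.1519, 0.1229]
orientation: [[-0.077, 0.997, -0.001], [0.997, 0.077, 0.0], [0.0, -0.001, -1.0]]
force: [-1.6, 2.8, 1.0]
width: -0.0003
finger_force: 1.5
```

>>> carry_out(
  increments=[
    {"travel": [-0.2, 0, 0], "delta_rot": [0, 0, 0]},
    {"travel": [-0.2, 0, 0], "delta_rot": [0, 0, 0]},
  ],
)

```text
t: 17.8
ee_pos: [0.5078, -0.1534, 0.1228]
orientation: [[-0.079, 0.997, -0.001], [0.997, 0.079, 0.003], [0.003, -0.001, -1.0]]
force: [-5.2, 16.5, 7.7]
width: 0.0001
finger_force: 8.4
```

>>> carry_out(
  increments=[
    {"travel": [-0.3, 0, 0], "delta_rot": [0, 0, 0]},
    {"travel": [-0.2, 0, 0], "delta_rot": [0, 0, 0]},
  ],
)

```text
t: 18.0
ee_pos: [0.5078, -0.1537, 0.1227]
orientation: [[-0.083, 0.997, -0.003], [0.997, 0.083, 0.008], [0.008, -0.002, -1.0]]
force: [-7.0, 33.2, 11.8]
width: -0.0003
finger_force: 16.6
```

>>> carry_out(
  increments=[
    {"travel": [0.8, 0, 0], "delta_rot": [0, 0, 0]},
    {"travel": [2, 0, 0], "delta_rot": [0, 0, 0]},
    {"travel": [2, 0, 0], "delta_rot": [0, 0, 0]},
    {"travel": [0, 0, -3], "delta_rot": [0, 0, 0]},
    {"travel": [0, 0, -3.5], "delta_rot": [0, 0, 0]},
    {"travel": [0, 0, -3.5], "delta_rot": [0, 0, 0]},
    {"travel": [1, -3, 0], "delta_rot": [0, 0, 0]},
    {"travel": [3, 1, 0], "delta_rot": [0, 0, 0]},
    {"travel": [3.5, 1, 0], "delta_rot": [0, 0, 0]},
    {"travel": [3.5, 1, 0], "delta_rot": [0, 0, 0]},
  ],
)

```text
t: 19.0
ee_pos: [0.4971, -0.0031, 0.2233]
orientation: [[-0.075, 0.997, 0.002], [0.997, 0.075, -0.001], [-0.001, 0.002, -1.0]]
force: [1.1, -0.6, -0.2]
width: -0.0
finger_force: 0.0
```

>>> carry_out(
  increments=[
    {"travel": [3.5, 0, 0], "delta_rot": [0, 0, 0]},
    {"travel": [3.5, 0, 0], "delta_rot": [0, 0, 0]},
    {"travel": [3.5, 0, 0], "delta_rot": [0, 0, 0]},
    {"travel": [3.5, 0, 0], "delta_rot": [0, 0, 0]},
    {"travel": [3.5, 0, 0], "delta_rot": [0, 0, 0]},
    {"travel": [0, 0, 0], "delta_rot": [0, 0, 0]},
  ],
)

```text
t: 19.6
ee_pos: [0.4825, 0.1763, 0.2232]
orientation: [[-0.084, 0.996, 0.001], [0.996, 0.084, 0.003], [0.003, 0.001, -1.0]]
force: [-0.1, -0.2, -0.4]
width: 0.0001
finger_force: 0.0
```

```bash
python3 -c "
from h import *
r=vision.read_camera('top'); i=r['color']
cv2.imwrite('pics/z.png',cv2.resize(i[70:230,95:475],None,fx=2.1,fy=2.1,interpolation=cv2.INTER_CUBIC))
m=cv2.inRange(cv2.cvtColor(i,cv2.COLOR_BGR2HSV),(0,180,80),(8,255,255)); m[:,:280]=0;m[:,360:]=0;m[:70]=0;m[200:]=0
y,x=np.nonzero(m)
if x.size:
    P=np.array([ray(r,a,b,.15)[:2] for a,b in zip(x,y)]); d=P.mean(0)-[.5937,-.1616]; _,_,V=np.linalg.svd(P-P.mean(0)); print(x.size,np.degrees(np.arctan2(d[1],d[0]))%360,V[0],np.degrees(np.arctan2(V[0][1],V[0][0]))%180)
"
```

```text
224 185.84071218846654 [-0.99566454 -0.09301682] 5.337186336225841
```

View pics/z.png

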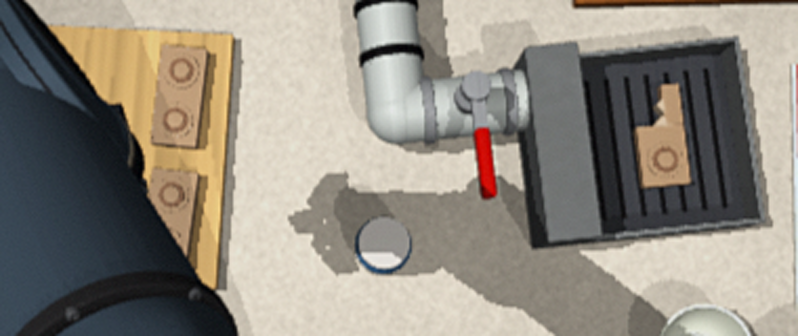

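The tile lies flat in the tray at (663,135), relief up. The lever is fully closed, measured at about 185°, and the jar is standing at (383,245). I'm handing in.

```bash
python3 -c "
from station import job
print(job.finish_job())"
```

```text
the job is handed in; nothing more can be done
None
```

The job is handed in at about 20 s: I swung the lever open to its stop, set the broken tile flat and relief up in the tray, and swung the lever closed to its stop; the jar is still standing and I did not touch the sound tiles.

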